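# Hold a sample slide flush on the tilted slide reader

### The arm

A 6-joint arm with a two-finger parallel gripper is mounted at the origin on the work surface. World frame = base frame: x ahead of the robot, y to its left, z up, the work surface at z = 0. Lengths are in m, angles in rad, forces in N, time in s.
With the tool pointing down it reaches from about 0.275 to 0.825 m from the base axis. Payload 4.9 kg.
Tool frame: the origin (TCP) lies midway between the tips of the shut fingers; the grasp point (between the pads) lies 19 mm behind it (grip_point_offset is the distance from the TCP to the grasp point, in m); z points along the fingers, x is the direction in which the jaws open and shut, and the axes are right-handed (so a half turn about z gives the same grasp; the last joint's range is limited). The gripper opens to 85 mm and grips with 20 to 120 N. Pads are 22 mm wide; open, the fingers measure 114 mm over their backs; the gripper's body (76 mm by 85 mm) begins 54 mm behind the grasp point. The pads swing forward as they close: fully open they stand 13 mm farther back than shut.
Start: joints at [-0.134, 0.326, -0.193, 1.052, 0, 1.437], TCP at [0.55, 0, 0.231] pointing down, gripper open.
Joint ranges: [-2.65, 2.65], [-0.97, 1.79], [-1.3, 1.35], [-1.93, 2.1], [-1.47, 1.37], [-3.14, 3.14]. Speed limits (rad/s): [2.57, 2.57, 3.14, 3.14, 3.14, 3.14].

### API

Orientations are given as a rotation vector (axis times angle).
In Python, from cell import * gives the robot as it stands. Calls block until the motion is done:
- movep(position, orientation): joint-space move of the TCP to a pose.
- move_l(position, velocity=0.15, rot=None, until_force=None): straight line of the TCP; rot=None keeps the orientation; velocity is the mean speed in m/s. With until_force (N) it stops when the force on the tool has changed by that much, and returns True; else False.
- set_joints(angles): joint-space move.
- let_go() and grab(newtons=None): open the fingers fully, or close them until they stop; newtons is the grip in N (None keeps the last).
- sleep(seconds).
- ik(position, orientation): joint angles nearest the present ones, or None.
- get_state(): the state.
- grab_frame(name): name is "scene" or "side" or "wrist"; returns a dict with "img" (480x640x3 uint8, red, green, blue), "fx", "fy", "cx", "cy" (pixels), "k1" (the pictures are not rectified: a ray, as slopes to the right and down, at radius r is drawn at 1 + k1 r^2 times it, then the intrinsics apply), "cam_to_world" (4x4, takes a point from camera to world coordinates); the wrist camera has in their place "T_tool_cam" (4x4, takes a point from camera to tool coordinates, whose origin is the TCP and whose axes are the tool frame's). Camera axes: x right, y down, z forward; pixel columns grow to the right and rows downward; lengths in m; the calibration is good to about 2 mm. A picture is of the moment at which its call begins: read the wrist's pose just before it. There is no depth.
A pose or a line that the arm cannot do raises MotionError and nothing moves.
- sign_off(): hands the job in, once; it reports no verdict.
Trained networks look in the newest picture that a camera, given by its name, has taken for a name from the list of things; names that differ only in an ending like _2 or _b are one class to them, and where a whole thing is asked for, a point or a joint stands for the part that bears it (a point fixed in the world has none). Each returns a list of dicts, best first, with "score" (0 to 1); they miss things now and then, are a little off and sometimes report something else, mostly with a low value. They report only what shows in the picture. A call takes as long as a camera call. They do not tell look-alikes from the thing itself.
- spot_in(camera, name): "centre" ([column, row] in pixels, amid what is visible of it).
- silhouettes(camera, name): "mask" (480x640 bool, what is visible of it) and "centre" ([column, row] in pixels, amid what is visible of it).
- tip_of(camera, name): "centre" ([column, row] in pixels: a listed point, or the origin of a listed thing).
The state is a dict: "clock": time; "q": joint angles; "joint_velocities": joint speeds; "tau": joint torques, N m; "position": TCP position; "eef_rot": TCP orientation; "contact_force": force on the tool from outside, world axes, zero at the start; "wrist_torque": the same for the moment, N m; "finger_gap": opening from 0.0 (shut) to 1.0 (fully open).
Only numpy, scipy, OpenCV 4.12 (cv2) and the standard library are available. Lean on these libraries where they do the work, as an engineer would, in place of code of your own. Each camera call takes 0.05 s, during which the arm holds its last target. There are 200 camera calls.

### The job

Open the slide reader by pressing its red lever down until it clicks and stays down by itself, and let go of it: that swings the clear cover off the sloped glass. Then take the slide carrier from its tray by the orange fin, tilt it to the slope of the reader's glass, and press it gently, flat and squarely centred on the glass, until the sprung glass gives about half of its travel. Finish while still gripping the carrier and holding it flush there, keep the pressing gentle throughout, and leave the yellow slide box and the two bottles where they stand.

Things in the scene. Friction and masses are not known exactly. Their poses are not given: they have to be found in the camera images.
- lever: The reader's lever: a 12 mm steel bar with the red paddle at its near end; origin on its pivot, 85 mm above the bench.
- lever_pad (a point): Red paddle, 36 x 32 x 10 mm, on the end of the reader's steel lever, at the reader's -y side (robot's right), 115 mm beside the middle of the glass. Origin at the centre of its top, 115 mm above the bench when up, about 74 mm when latched. y runs across the lever, x towards its pivot, 100 mm away and 30 mm lower. Press it straight down near its middle.
- lever_angle (a joint): Angle of the lever: 0 up (sprung there), 0.40 down at its stop. It resists with about 6 to 9 N at the paddle until 0.32, then snaps down by itself and stays latched; let go earlier, it springs back. Going down it swings the clear cover off the glass, up, over and away from the robot; it ends behind its two 160 mm posts beyond the upper edge of the glass.
- platen: The reader's sprung teal glass, 72 (x) x 96 (y) x 5 mm, on a stage set 14 to 32 degrees from level, facing the robot. Origin: centre of its upper surface, 80 to 120 mm above the bench; z is the normal out of it, y level across, x up the slope. It stands 20 mm proud of the grey stage. Until the lever is latched, a clear blue-edged cover 128 x 104 mm lies over it.
- platen_push (a joint): How far the sprung glass is pushed in along its normal: 0 out, 0.010 (m) at its stop. It starts to give at about 1 N and then takes 0.8 N per mm (about 5 N half way).
- carrier: Slide carrier, about 90 g: glass slide 52 (x) x 76 (y) x 4 mm, on it a blue back 44 x 60 x 5 mm and in the middle an upright orange fin 40 (x) x 12 (y) x 32 mm, top 41 mm above the underside. Origin: centre of the underside; z towards the fin, y along the long side, which goes along the glass's y, either way round. Grip the fin across its 12 mm. It lies flat on the tray.
- tray: Flat grey drying tray, 130 x 120 mm, top 6 mm above the bench, fixed; origin at the centre of its underside. Left or right of the reader.
- slide_box: Yellow closed slide box, 85 x 100 x 30 mm, origin at the centre of its underside; a bystander on the other side of the reader from the tray.
- stain_bottle: White dropper bottle with a blue cap, 34 mm across, 75 mm tall, origin at the centre of its underside; a bystander.
- oil_jar: Amber jar with a black lid, 40 mm across, 55 mm tall, origin at the centre of its underside; a bystander.
Things that resemble listed ones, but are neither listed nor needed, are in the scene too. Of the things that look like the carrier, the largest one is meant.

How it is judged:
On the way, in this order (a step that is already met when the one before it is completed fails the run):
1. the fingers press the red paddle down past half of its travel (value of joint lever_angle above 0.2 rad and contact force between the fingers and lever above 1 N).
2. the lever stays latched down with nothing touching its paddle (value of joint lever_angle above 0.36 rad and contact force between anything else and lever below 0.1 N), for 0.2 s.
3. the slide carrier is gripped and lifted clear of its tray (height (world z) of carrier above 0.03 m and contact force between carrier and tray below 0.1 N and contact force between the fingers and carrier above 2 N), for 0.2 s.
At the end, for the whole second after the job is handed in: Lever latched (over 0.36 rad). The carrier, gripped (over 2 N), presses the glass (over 1.5 N), which is pushed in 2 to 9 mm; slope within 0.05 rad of the glass, underside within 4 mm of it, long side within 0.12 rad of its y, centre within 10 mm in x and y, at rest (value of joint lever_angle above 0.36 rad and value of joint platen_push between 0.002 and 0.009 m and angle between the z axis of carrier and the z axis of platen, either way round below 0.05 rad and angle between the y axis of carrier and the y axis of platen, either way round below 0.12 rad and x of carrier in the frame of platen between -0.01 and 0.01 m and y of carrier in the frame of platen between -0.01 and 0.01 m and z of carrier in the frame of platen between -0.004 and 0.004 m and contact force between carrier and platen above 1.5 N and contact force between the fingers and carrier above 2 N and linear speed of carrier below 0.02 m/s); the arm keeps its last pose, push and grip.
It fails at once if the yellow slide box is shoved more than 30 mm or knocked over (distance of slide_box from where it was at the start of the episode above 0.03 m or angle between slide_box's own z axis and vertical above 0.5 rad).
It fails at once if the stain bottle is shoved more than 30 mm or knocked over (distance of stain_bottle from where it was at the start of the episode above 0.03 m or angle between stain_bottle's own z axis and vertical above 0.5 rad).
It fails at once if the oil jar is shoved more than 30 mm or knocked over (distance of oil_jar from where it was at the start of the episode above 0.03 m or angle between oil_jar's own z axis and vertical above 0.5 rad).
It fails at once if the glass slide is forced against the reader's glass with more than 25 N (contact force between carrier and platen above 25 N).
It also fails if it takes over 46 s, if anything falls off the work surface, if the arm or the gripper's body presses on something with over 40 N, if the wrist force passes 120 N, or if a joint passes its speed limit or range.

## Working session

There is one attempt and no reset: what is moved stays moved. The work goes in short steps, each a Python script; the robot and the scene stay as the last script left them, time stands still between calls to the robot, and variables do not carry over. Pictures are saved under pics/ and viewed, about 8 in all and at most 12, crops included, and the job is handed in when it is done.

```bash
mkdir -p pics; ls; cat > h.py <<'E'
from cell import *
import numpy as np, cv2
from scipy.spatial.transform import Rotation as R
def shot(n,save=None):
    s=get_state(); f=grab_frame(n)
    if n=="wrist":
        T=np.eye(4);T[:3,:3]=R.from_rotvec(s["eef_rot"]).as_matrix();T[:3,3]=s["position"]
        f["cam_to_world"]=T@np.array(f["T_tool_cam"])
    f["T"]=np.array(f["cam_to_world"])
    if save: cv2.imwrite("pics/"+save+".png",f["img"][:,:,::-1])
    return f
def ray(f,p):
    d=np.array([(p[0]-f["cx"])/f["fx"],(p[1]-f["cy"])/f["fy"]]);u=d.copy()
    for _ in range(20): u=d/(1+f["k1"]*(u@u))
    v=f["T"][:3,:3]@np.array([u[0],u[1],1.]); return f["T"][:3,3],v/np.linalg.norm(v)
def onz(f,p,z):
    o,v=ray(f,p); return o+v*(z-o[2])/v[2]
def proj(f,X):
    c=(np.linalg.inv(f["T"])@np.append(X,1))[:3];u=c[:2]/c[2];u=u*(1+f["k1"]*(u@u))
    return np.array([u[0]*f["fx"]+f["cx"],u[1]*f["fy"]+f["cy"]])
def tri(rs):
    A=sum(np.eye(3)-np.outer(v,v) for o,v in rs);b=sum((np.eye(3)-np.outer(v,v))@o for o,v in rs)
    return np.linalg.solve(A,b)
E
python3 - <<'E'
from h import *
fs={n:shot(n,n+"0") for n in("scene","side","wrist")}
np.set_printoptions(precision=3,suppress=True)
for n,f in fs.items():
    print(n,f["T"][:3,3],f["T"][:3,2],f["fx"],f["k1"])
    for t in["lever_pad","platen","carrier","tray","slide_box","stain_bottle","oil_jar","lever"]:
        print(t,[(np.round(d["centre"]).tolist(),round(d["score"],2)) for d in tip_of(n,t)][:4])
cv2.imwrite("pics/a.png",np.hstack([cv2.resize(fs[n]["img"],(400,300)) for n in("wrist","side")])[:,:,::-1])
E
```

```text
pics
scene [ 1.218 -0.177  0.707] [-0.738  0.185 -0.649] 459.70877951173566 0.01447859537094911
lever_pad [([282.0, 224.0], 0.74), ([172.0, 296.0], 0.44)]
platen [([336.0, 244.0], 0.86)]
carrier [([165.0, 248.0], 0.84), ([170.0, 286.0], 0.76), ([227.0, 249.0], 0.5)]
tray [([172.0, 294.0], 0.75), ([169.0, 284.0], 0.66)]
slide_box [([417.0, 226.0], 0.97)]
stain_bottle [([467.0, 288.0], 0.69)]
oil_jar [([186.0, 349.0], 0.69)]
lever [([281.0, 271.0], 0.59)]
side [ 0.364 -0.789  0.775] [ 0.148  0.741 -0.655] 506.79524229150735 -0.0034886220270414965
lever_pad [([316.0, 255.0], 0.96)]
platen [([334.0, 221.0], 0.71)]
carrier [([282.0, 342.0], 0.95), ([270.0, 407.0], 0.66), ([344.0, 386.0], 0.62), ([364.0, 262.0], 0.62)]
tray [([354.0, 392.0], 0.95), ([362.0, 264.0], 0.38)]
slide_box [([266.0, 199.0], 0.55)]
stain_bottle [([347.0, 182.0], 0.57)]
oil_jar [([431.0, 359.0], 0.66)]
lever [([363.0, 265.0], 0.56)]
wrist [0.548 0.08  0.372] [-0.003 -0.307 -0.952] 365.34749429019735 0.003507656172774353
lever_pad [([238.0, 313.0], 0.8)]
platen []
carrier [([275.0, 431.0], 0.72), ([354.0, 316.0], 0.43)]
tray [([290.0, 431.0], 0.97)]
slide_box []
stain_bottle []
oil_jar [([405.0, 412.0], 0.74), ([277.0, 432.0], 0.46)]
lever [([353.0, 317.0], 0.95)]
```

View pics/scene0.png

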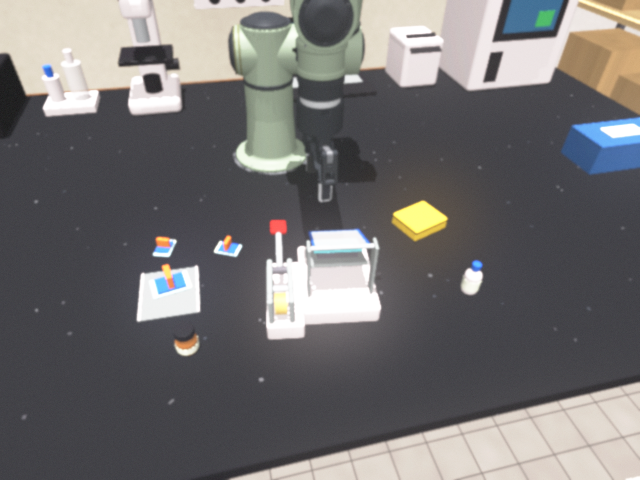

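View pics/side0.png

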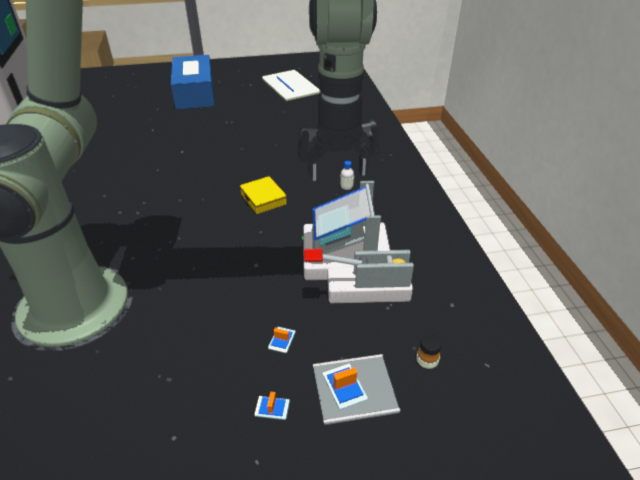

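Scene: three carrier look-alikes, at scene px (165,248), (227,249) and (170,286). The one on the tray at (170,286), side (344,386), looks largest, so I'll confirm it with a close crop. The red paddle is at scene (280,227) and side (313,255), and the cover is still over the glass.

```bash
python3 - <<'E'
from h import *
np.set_printoptions(precision=3,suppress=True)
sc,si,w=shot("scene"),shot("side"),shot("wrist")
def T(n,a,b,c=None):
    rs=[ray(sc,a),ray(si,b)]+([ray(w,c)] if c else [])
    X=tri(rs);print(n,X,[np.round(np.linalg.norm(proj(f,X)-p),1) for f,p in((sc,a),(si,b))])
T("pad",(282,224),(316,255),(238,313)); T("pad2",(282,224),(316,255)); T("carr",(170,286),(344,386)); T("fin",(168,276),(345,380))
T("stain",(467,288),(347,182));T("jar",(186,349),(431,359),(405,412));T("box",(417,226),(266,199));T("platen",(336,244),(334,221));T("lever",(281,271),(363,265),(353,317))
print("pad z",onz(si,(316,255),.115),onz(sc,(282,224),.115),onz(w,(238,313),.115))
for f,n in((sc,"scene"),(si,"side"),(w,"wrist")):
    for t in("carrier","tray","lever_pad"):
        for d in silhouettes(n,t)[:4]:
            (c,s,a)=cv2.minAreaRect(np.argwhere(d["mask"])[:,::-1].astype(np.float32))
            print(n,t,round(d["score"],2),np.round(c),np.round(s),round(a),d["mask"].sum())
print(R.from_rotvec(get_state()["eef_rot"]).as_matrix())
cv2.imwrite("pics/crop.png",np.hstack([cv2.resize(w["img"][240:480,180:480],(400,320)),cv2.resize(si["img"][310:430,240:390],(400,320))])[:,:,::-1])
E
```

```text
pad [ 0.491 -0.063  0.114] [np.float64(3.1), np.float64(3.5)]
pad2 [ 0.492 -0.062  0.113] [np.float64(3.1), np.float64(3.3)]
carr [ 0.501 -0.3    0.004] [np.float64(0.9), np.float64(1.0)]
fin [ 0.5   -0.301  0.03 ] [np.float64(0.7), np.float64(0.8)]
stain [0.649 0.303 0.012] [np.float64(1.8), np.float64(1.4)]
jar [ 0.668 -0.272  0.   ] [np.float64(1.0), np.float64(2.2)]
box [0.428 0.286 0.003] [np.float64(0.0), np.float64(0.0)]
platen [0.555 0.04  0.101] [np.float64(0.6), np.float64(0.6)]
lever [ 0.586 -0.083  0.082] [np.float64(2.2), np.float64(0.5)]
pad z [ 0.494 -0.073  0.115] [ 0.487 -0.057  0.115] [ 0.489 -0.065  0.115]
scene carrier 0.92 [169. 280.] [29. 40.] 74 818
scene carrier 0.75 [228. 248.] [20. 20.] 34 295
scene carrier 0.7 [164. 248.] [18. 19.] 12 308
scene tray 0.57 [168. 293.] [47. 67.] 81 2146
scene lever_pad 0.98 [277. 247.] [53. 16.] 89 585
scene lever_pad 0.47 [169. 279.] [30. 39.] 74 835
side carrier 0.86 [272. 405.] [31. 24.] 8 636
side carrier 0.76 [281. 339.] [21. 25.] 17 457
side carrier 0.68 [345. 386.] [41. 32.] 67 1183
side tray 0.72 [356. 388.] [62. 77.] 81 3314
side lever_pad 0.7 [335. 256.] [63. 14.] 4 512
wrist carrier 0.9 [271. 416.] [46. 18.] 4 590
wrist carrier 0.56 [212. 337.] [8. 5.] 90 40
wrist carrier 0.18 [289. 317.] [150.  39.] 6 3390
wrist tray 0.77 [288. 414.] [ 41. 105.] 90 2743
wrist lever_pad 0.92 [289. 317.] [149.  38.] 7 3282
[[ 1. -0.  0.]
 [-0. -1.  0.]
 [ 0. -0. -1.]]
```

View pics/crop.png

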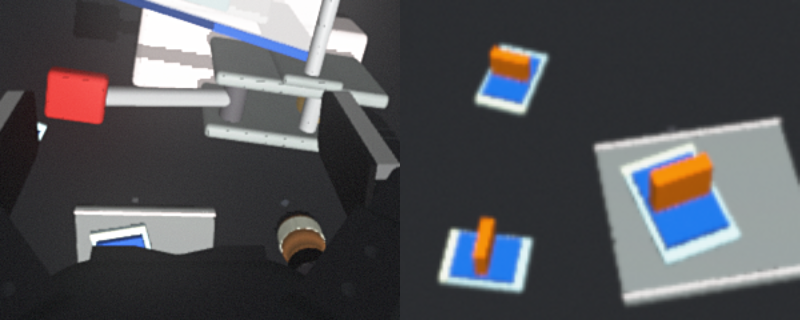

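The crop confirms the carrier on the tray is the largest. Next I press the paddle, with the gripper shut and turned so the camera is on the robot's side.

```bash
cat >> h.py <<'E'
def down(yaw,tilt=0):  # tool y forward (camera on robot side), tool z down, leaning back by tilt
    return (R.from_euler("z",yaw)*R.from_matrix(np.array([[0,1,0],[1,0,0],[0,0,-1.]]))*R.from_euler("x",0)).as_rotvec() if tilt==0 else \
      (R.from_euler("z",yaw)*R.from_euler("y",-tilt)*R.from_matrix(np.array([[0,1,0],[1,0,0],[0,0,-1.]]))).as_rotvec()
E
python3 - <<'E'
from h import *
np.set_printoptions(precision=3,suppress=True)
grab(20)
movep([.488,-.066,.19],down(-.18))
f=shot("wrist","w1")
for d in tip_of("wrist","lever_pad"): print(d["score"],d["centre"],onz(f,d["centre"],.115))
for d in tip_of("wrist","lever"): print(d["score"],d["centre"],onz(f,d["centre"],.085))
for d in tip_of("wrist","platen"): print(d["score"],d["centre"],onz(f,d["centre"],.1))
print(get_state()["clock"],get_state()["q"])
E
```

```text
0.97 [314.5, 253.2] [ 0.487 -0.065  0.115]
0.29 [314.6, 252.3] [ 0.497 -0.066  0.085]
4.2917 [-0.284  0.255 -0.404  0.912  0.    -0.104]
```

View pics/w1.png

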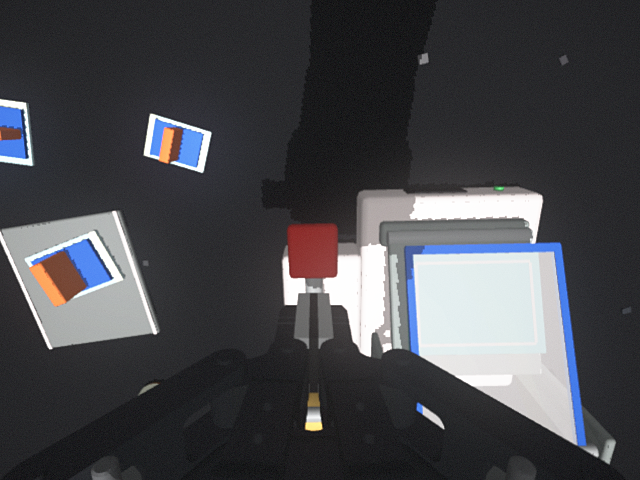

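The paddle is at px (313,252), reader yaw matches about -0.18, and the glass shows under the cover around (475,305). Pressing now.

```bash
python3 - <<'E'
from h import *
np.set_printoptions(precision=3,suppress=True)
move_l([.488,-.065,.125],.15)
r=move_l([.488,-.065,.077],.05,until_force=20)
s=get_state();print(r,s["position"],s["contact_force"])
sleep(.2); move_l([.488,-.065,.19],.15); 
movep([.47,.04,.27],down(-.18))
f=shot("wrist","w2")
for n in("wrist","side","scene"):
    g=f if n=="wrist" else shot(n,n+"2")
    for t in("platen","lever_pad","carrier"):
        for d in tip_of(n,t)[:3]: print(n,t,d["score"],d["centre"],onz(g,d["centre"],.1),onz(g,d["centre"],.074))
print(get_state()["clock"])
E
```

```text
True [ 0.486 -0.065  0.105] [-2.811  1.125 14.738]
wrist platen 0.72 [48.7, 282.8] [ 0.486 -0.212  0.1  ] [ 0.494 -0.234  0.074]
wrist lever_pad 0.87 [199.4, 259.0] [ 0.488 -0.068  0.1  ] [ 0.497 -0.079  0.074]
wrist carrier 0.71 [118.4, 175.8] [ 0.403 -0.115  0.1  ] [ 0.405 -0.129  0.074]
wrist carrier 0.55 [39.9, 269.9] [ 0.473 -0.215  0.1  ] [ 0.479 -0.237  0.074]
side platen 0.79 [333.0, 222.1] [0.552 0.04  0.1  ] [0.559 0.072 0.074]
side lever_pad 0.72 [311.2, 254.8] [ 0.487 -0.054  0.1  ] [ 0.492 -0.026  0.074]
side carrier 0.91 [279.8, 340.4] [ 0.398 -0.253  0.1  ] [ 0.4   -0.232  0.074]
side carrier 0.9 [265.4, 408.0] [ 0.361 -0.373  0.1  ] [ 0.361 -0.357  0.074]
side carrier 0.6 [343.2, 387.5] [ 0.482 -0.361  0.1  ] [ 0.486 -0.345  0.074]
scene lever_pad 0.85 [277.1, 224.1] [ 0.466 -0.065  0.1  ] [ 0.434 -0.06   0.074]
scene lever_pad 0.16 [277.8, 270.6] [ 0.604 -0.088  0.1  ] [ 0.578 -0.084  0.074]
scene carrier 0.91 [169.8, 284.3] [ 0.596 -0.285  0.1  ] [ 0.569 -0.289  0.074]
scene carrier 0.84 [227.4, 248.0] [ 0.519 -0.174  0.1  ] [ 0.49  -0.174  0.074]
scene carrier 0.73 [163.1, 247.7] [ 0.491 -0.297  0.1  ] [ 0.46  -0.302  0.074]
7.5167
```

View pics/w2.png

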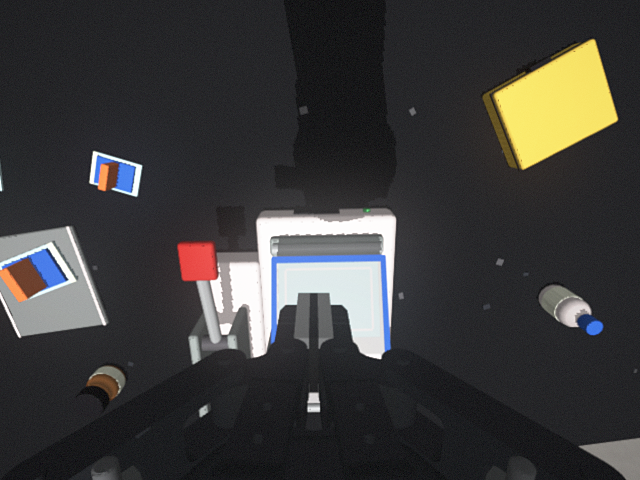

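The lever is still up: the force stop tripped early on the impact. I'll press again, slower and with a higher threshold.

```bash
python3 - <<'E'
from h import *
np.set_printoptions(precision=3,suppress=True)
movep([.488,-.065,.135],down(-.18))
move_l([.488,-.065,.119],.06)
r=move_l([.488,-.065,.077],.03,until_force=50)
s=get_state();print(r,s["position"],s["contact_force"])
sleep(.2); move_l([.488,-.065,.17],.2) 
movep([.40,-.02,.30],down(-.18))
f=shot("wrist","w3")
for n in("wrist","side","scene"):
    g=f if n=="wrist" else shot(n,n+"3")
    for t in("platen","lever_pad"):
        for d in tip_of(n,t)[:2]: print(n,t,d["score"],d["centre"],onz(g,d["centre"],.1),onz(g,d["centre"],.074))
print(get_state()["clock"])
E
```

```text
False [ 0.489 -0.065  0.078] [-1.864 -0.124  5.741]
wrist platen 0.58 [393.3, 336.1] [0.55 0.04 0.1 ] [0.568 0.043 0.074]
wrist lever_pad 0.64 [289.8, 284.6] [ 0.471 -0.057  0.1  ] [ 0.483 -0.061  0.074]
side platen 0.92 [331.4, 222.5] [0.548 0.039 0.1  ] [0.555 0.071 0.074]
side lever_pad 0.7 [310.6, 268.7] [ 0.479 -0.093  0.1  ] [ 0.484 -0.066  0.074]
scene platen 0.61 [339.6, 246.5] [0.564 0.044 0.1  ] [0.536 0.054 0.074]
scene lever_pad 0.83 [278.6, 240.0] [ 0.518 -0.071  0.1  ] [ 0.488 -0.066  0.074]
scene lever_pad 0.3 [170.0, 282.8] [ 0.592 -0.284  0.1  ] [ 0.565 -0.289  0.074]
12.1667
```

View pics/w3.png

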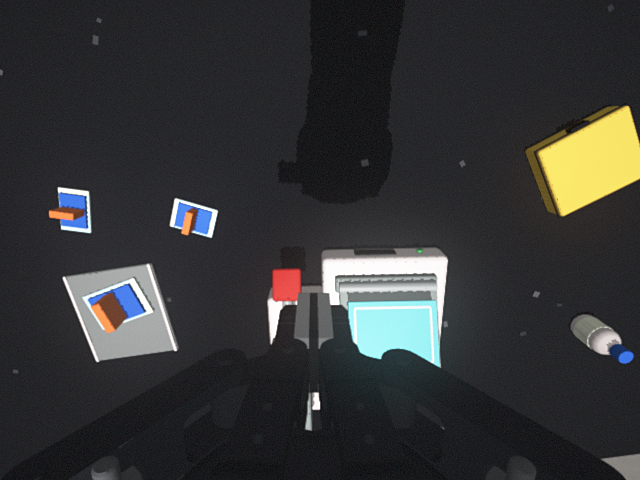

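Lever latched with the paddle at z≈0.074 in all views. The cover is off and the bare teal glass shows at (395,330). Next I take views for a joint fit of the glass and the carrier.

```bash
python3 - <<'E'
from h import *
import pickle
np.set_printoptions(precision=3,suppress=True)
F={}
movep([.50,.13,.27],down(-.18)); F["wA"]=shot("wrist")
F["scene"]=shot("scene");F["side"]=shot("side")
movep([.44,-.03,.29],down(-.10,.5)); F["wB"]=shot("wrist")
F["wBm"]=[d["mask"] for d in silhouettes("wrist","platen")[:1]]
let_go()
movep([.52,-.29,.24],down(.2)); F["wC"]=shot("wrist")
F["ct"]=[(d["score"],d["centre"]) for d in tip_of("wrist","carrier")]
pickle.dump(F,open("F.pkl","wb"));print(get_state()["clock"],F["ct"])
for k in("wA","wB","wC","scene","side"):
    im=F[k]["img"];h=cv2.cvtColor(im,cv2.COLOR_RGB2HSV)
    m=cv2.inRange(h,(80,70,60),(98,255,255));n,l,st,_=cv2.connectedComponentsWithStats(m)
    o=st[1:,4].argsort()[::-1][:2]+1
    for i in o:
        c,_=cv2.findContours((l==i).astype(np.uint8),0,2);p=max(c,key=cv2.contourArea)
        print(k,st[i],cv2.approxPolyDP(p,4,True)[:,0].tolist())
i=lambda k,r:cv2.resize(F[k]["img"][r[0]:r[1],r[2]:r[3]],(400,300))
cv2.imwrite("pics/m.png",np.vstack([np.hstack([i("wA",(0,480,0,640)),i("wB",(0,480,0,640))]),np.hstack([i("wC",(0,480,0,640)),i("side",(160,310,280,480))])])[:,:,::-1])
E
```

```text
15.875 [(0.92, [453.6, 113.8]), (0.79, [308.8, 176.1]), (0.69, [321.3, 42.1])]
wA [ 188  256   84   60 4882] [[271, 257], [189, 258], [188, 315], [271, 314]]
wA [ 180  247  102   79 1829] [[280, 248], [181, 249], [180, 325], [278, 323]]
wB [ 354  175   84   55 4011] [[358, 176], [354, 225], [428, 228], [437, 178]]
wB [ 344  164  103   74 1616] [[350, 165], [344, 232], [434, 237], [446, 169]]
wC [611 275  29  88 999] [[628, 275], [611, 352], [639, 362], [639, 356], [621, 346], [639, 281]]
wC [626 288  14  64 460] [[639, 288], [626, 345], [639, 351]]
scene [534   9  22  19  87] [[555, 10], [539, 10], [534, 26], [550, 26]]
scene [355 237   5   6  15] [[355, 237], [359, 242]]
side [317 203  35  42 984] [[347, 203], [317, 215], [320, 244], [351, 233]]
```

View pics/m.png

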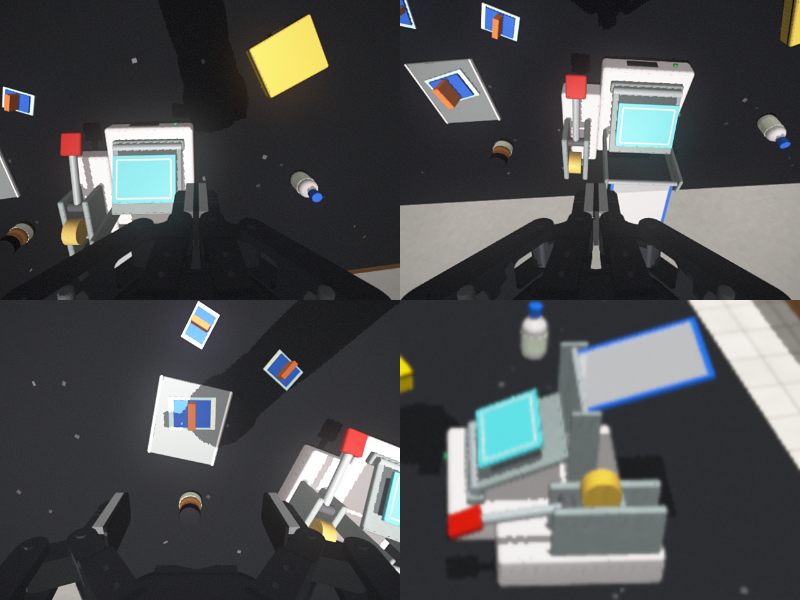

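```bash
cat > fit.py <<'E'
from h import *
import pickle
from scipy.optimize import least_squares
np.set_printoptions(precision=4,suppress=True)
F=pickle.load(open("F.pkl","rb"))
def corners(im,which):
    m=cv2.inRange(cv2.cvtColor(im,cv2.COLOR_RGB2HSV),(80,70,60),(98,255,255))
    n,l,st,_=cv2.connectedComponentsWithStats(m);i=st[1:,4].argsort()[::-1][which]+1
    p=max(cv2.findContours((l==i).astype(np.uint8),0,1)[0],key=cv2.contourArea)
    q=cv2.approxPolyDP(p,4,True)[:,0].astype(float);p=p[:,0].astype(float);L=[]
    for a,b in zip(q,np.roll(q,-1,0)):
        u=(b-a)/np.linalg.norm(b-a);t=(p-a)@u/np.linalg.norm(b-a);d=abs((p-a)@[-u[1],u[0]])
        v=cv2.fitLine(p[(t>.1)&(t<.9)&(d<2.5)].astype(np.float32),cv2.DIST_HUBER,0,.01,.01).ravel();L.append(np.cross([*v[2:],1],[*(v[2:]+v[:2]),1]))
    return np.array([(lambda x:x[:2]/x[2])(np.cross(L[i-1],L[i])) for i in range(len(L))])
def model(P,inset):
    x,y,z,yaw,s=P;M=R.from_euler("z",yaw).as_matrix()@R.from_euler("y",-s).as_matrix()
    return np.array([np.array([x,y,z])+M@[sx*(.036-inset),sy*(.048-inset),0] for sx,sy in((1,1),(1,-1),(-1,-1),(-1,1))])
obs=[(k,corners(F[k]["img"],w),w2,o) for k,w,w2,o in(("wA",0,1,0),("wB",0,1,0),("side",0,.4,1))]
def match(c,P):
    from itertools import permutations
    return min((c[list(p)] for p in permutations(range(4))),key=lambda c:abs(c-P).sum())
def res(v,det=False):
    out=[]
    for k,c,w,o in obs:
        p=np.array([proj(F[k],X) for X in model(v[:5],0.0005 if o else v[5])])
        out.append(w*(match(c,p)-p))
    return out if det else np.concatenate(out).ravel()
for use in (3,2):
    allobs=obs;obs=allobs[:use]
    r=least_squares(res,[.555,.04,.1,-.18,.4,.008],loss="soft_l1",x_scale=[.01,.01,.01,.1,.1,.002]);print(r.x,r.cost)
    J=r.jac;print("sd",np.sqrt(np.diag(np.linalg.inv(J.T@J))))
    for k,e in zip(("wA","wB","side"),res(r.x,True)):print(k,e.round(1).tolist())
    obs=allobs
f=F["wC"];h=cv2.cvtColor(f["img"],cv2.COLOR_RGB2HSV)
for nm,lo,hi in(("or",(3,120,60),(18,255,255)),("bl",(105,120,60),(120,255,255))):
    m=cv2.inRange(h,lo,hi);m[:120]=0;m[240:]=0;m[:,:250]=0;m[:,350:]=0
    c,s,a=cv2.minAreaRect(np.argwhere(m)[:,::-1].astype(np.float32));print(nm,c,s,a,onz(f,c,.047),onz(f,c,.025),onz(f,c,.015))
g=f["img"][130:240,240:380];cv2.imwrite("pics/c.png",cv2.resize(g,None,fx=5,fy=5,interpolation=cv2.INTER_CUBIC)[:,:,::-1])
E
python3 fit.py
```

```text
[ 0.5503  0.0403  0.0973 -0.165   0.4164  0.0092] 2.1759806719493433
sd [0.0007 0.0004 0.0011 0.009  0.0402 0.0003]
wA [[0.1, -0.3], [-0.5, 0.2], [-0.0, -0.9], [0.2, 0.3]]
wB [[0.1, -0.2], [0.4, -0.0], [-0.0, 0.5], [-0.0, -0.0]]
side [[0.8, -0.4], [0.6, 0.8], [0.8, 0.7], [0.2, -0.4]]
[ 0.5501  0.0404  0.0976 -0.1653  0.4196  0.0092] 0.7445674863035077
sd [0.0008 0.0004 0.0011 0.009  0.0427 0.0003]
wA [[0.2, -0.2], [-0.3, 0.4], [0.0, -0.8], [0.2, 0.4]]
wB [[-0.1, -0.3], [0.2, -0.1], [-0.1, 0.5], [-0.1, -0.0]]
or (306.4999694824219, 185.99998474121094) (10.999998092651367, 43.99999237060547) 0.0 [ 0.4971 -0.2991  0.047 ] [ 0.5008 -0.2987  0.025 ] [ 0.5025 -0.2986  0.015 ]
bl (307.0, 181.5) (43.0, 58.0) 90.0 [ 0.493  -0.2994  0.047 ] [ 0.4964 -0.2991  0.025 ] [ 0.4979 -0.299   0.015 ]
```

View pics/c.png

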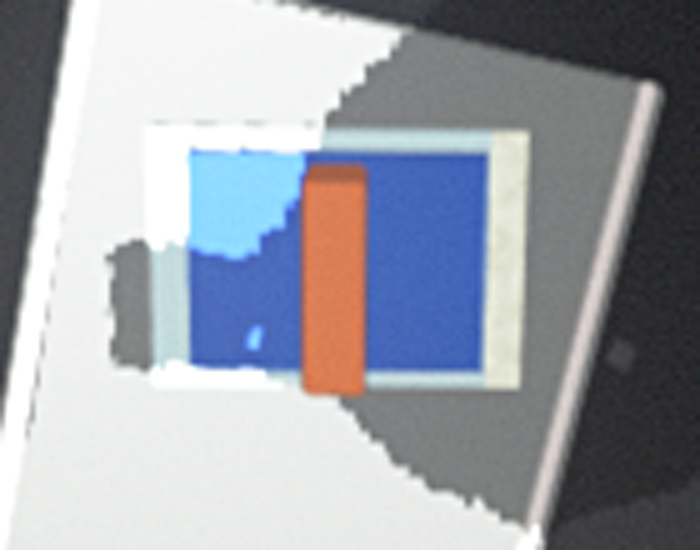

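The carrier is aligned with the tool at yaw 0.2. Slide centre is px (307.4,181.4), giving (0.498,-0.299), and the fin is at (307,187). Glass fit is (0.550,0.040,0.097), yaw -0.165, slope 0.417. Now picking.

```bash
python3 - <<'E'
from h import *
import pickle
np.set_printoptions(precision=4,suppress=True)
X=[.498,-.299]
movep([*X,.085],down(.2))
move_l([*X,.020],.08)
grab(45); s=get_state();print(s["finger_gap"],s["position"],s["contact_force"])
move_l([*X,.10],.12); sleep(.3)
s=get_state();print(s["finger_gap"],s["position"],s["contact_force"],s["clock"])
P=np.array([.5503,.0403,.0973]);yaw,t=-.165,.417
n=R.from_euler("z",yaw).as_matrix()@R.from_euler("y",-t).as_matrix()[:,2]
rot=down(yaw,t)
movep([.45,-.15,.24],down(0,.2))
movep(P+n*(.014+.06),rot)
f=shot("wrist","w5");pickle.dump(f,open("f5.pkl","wb"))
s=get_state();print(s["position"],s["contact_force"],s["clock"],R.from_rotvec(s["eef_rot"]).as_matrix()[:,2],-n)
cv2.imwrite("pics/w5c.png",cv2.resize(f["img"][150:450,120:520],(800,600))[:,:,::-1])
E
```

```text
0.130432959786537 [ 0.4982 -0.2992  0.0202] [ 0.5754 -0.1186  1.6323]
0.13119554917766765 [ 0.4977 -0.2987  0.0993] [-0.5068 -0.492  -0.4551] 19.3
[0.5216 0.0439 0.165 ] [-0.0545 -0.2323 -0.7028] 21.0833 [ 0.3991 -0.0678 -0.9144] [ 0.3995 -0.0665 -0.9143]
```

View pics/w5c.png

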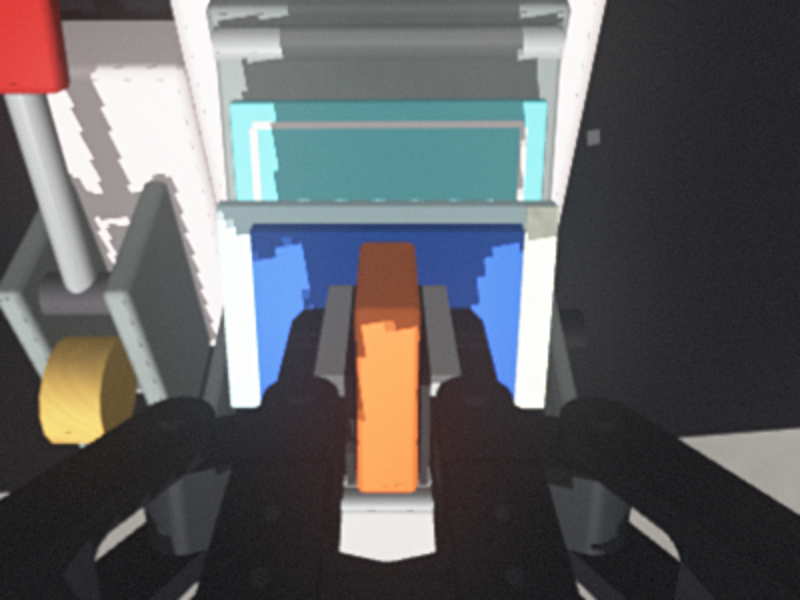

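Carrier held square, glass lower edge parallel to it. Check predicted against seen: slide underside edge at px (229–397.5, 251.5), glass inner line at (251–381, 214.5).

```bash
python3 - <<'E'
from h import *
import pickle
np.set_printoptions(precision=4,suppress=True)
f=pickle.load(open("f5.pkl","rb"));s=get_state()
M=R.from_rotvec(s["eef_rot"]).as_matrix();p=np.array(s["position"])
for z in(.014,.010,.005):print(z,[proj(f,p+M@[a,-.026,z]) for a in(-.038,.038)])
P=np.array([.5503,.0403,.0973]);G=R.from_euler("z",-.165).as_matrix()@R.from_euler("y",-.417).as_matrix()
print([proj(f,P+G@[-.0268,a,0]) for a in(.0388,-.0388)],[proj(f,P+G@[-.036,a,-z]) for a in(.048,-.048) for z in(0,.005)])
E
```

```text
0.014 [array([227.9609, 250.5063]), array([395.691 , 250.5479])]
0.01 [array([225.953 , 253.5185]), array([397.6332, 253.5609])]
0.005 [array([223.306 , 257.4893]), array([400.1937, 257.5327])]
[array([378.0568, 214.9025]), array([250.2017, 214.9774])] [array([394.2456, 199.9448]), array([392.5313, 198.2994]), array([234.0268, 200.0485]), array([235.7222, 198.402 ])]
```

Everything agrees within about 1 mm. Pressing gently along the normal.

```bash
python3 - <<'E'
from h import *
np.set_printoptions(precision=4,suppress=True)
P=np.array([.5503,.0403,.0973]);G=R.from_euler("z",-.165).as_matrix()@R.from_euler("y",-.417).as_matrix();n=G[:,2]
sleep(.2);f0=np.array(get_state()["contact_force"])
def st(tag):
    s=get_state();d=G.T@(np.array(s["position"])-P);print(tag,d,"F",G.T@(np.array(s["contact_force"])-f0),"T",s["wrist_torque"],round(s["clock"],2));return d
move_l(P+n*.022,.08);sleep(.2);st("pre")
for h in np.arange(.018,-.002,-.002):
    r=move_l(P+n*h,.015,until_force=12);sleep(.15);st(f"{h:.3f} {r}")
    F=n@(np.array(get_state()["contact_force"])-f0)
    if F>4.3 or r: break
sleep(.5);st("end")
E
```

```text
pre [0.0005 0.0001 0.0224] F [-0.3462  0.3055  0.4147] T [0.0432 0.4732 0.0637] 22.28
0.018 False [-0.    -0.     0.018] F [ 0.1424 -1.1475  0.5113] T [0.0325 0.4071 0.0207] 22.85
0.016 False [-0.     0.     0.016] F [0.5785 0.1356 0.7341] T [0.0925 0.4106 0.0087] 23.28
0.014 False [0.0002 0.     0.0141] F [0.6913 0.2275 1.3465] T [0.1555 0.3642 0.0351] 23.72
0.012 False [0.0002 0.     0.0121] F [ 1.2488 -0.3174  2.3283] T [ 0.0985  0.318  -0.014 ] 24.15
0.010 False [0.0002 0.     0.0101] F [ 1.504  -0.1211  5.0018] T [0.0947 0.3233 0.032 ] 24.58
end [0.0002 0.     0.01  ] F [ 1.7416 -0.9241  5.0435] T [0.1215 0.1484 0.0148] 25.08
```

Normal force ≈5 N. Checking flushness by eye, from the wrist and side.

```bash
python3 - <<'E'
from h import *
import pickle
f=shot("wrist");g=shot("side");pickle.dump((f,g),open("f6.pkl","wb"))
print(get_state()["contact_force"],get_state()["clock"])
a=cv2.resize(f["img"][170:370,180:440],(520,400),interpolation=cv2.INTER_CUBIC);b=cv2.resize(g["img"][190:270,290:346],(280,400),interpolation=cv2.INTER_CUBIC)
cv2.imwrite("pics/w6.png",np.hstack([a,b])[:,:,::-1])
E
```

```text
[-0.32598221 -0.2858303   4.12381263] 25.1833
```

View pics/w6.png

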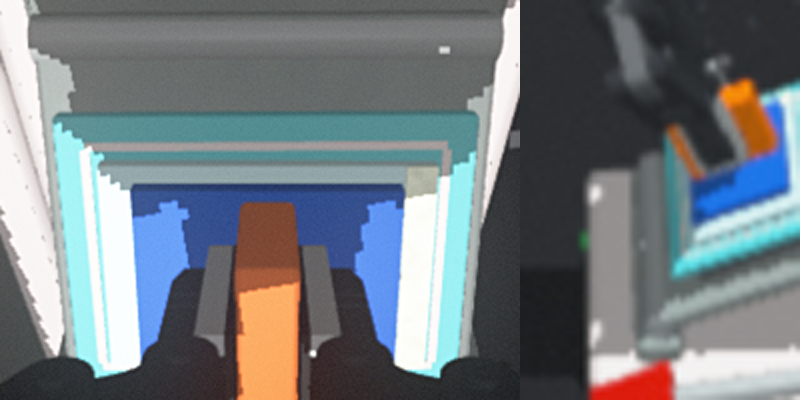

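The side shows the front flush and centred, with y gaps of 43 and 40 px. I'll check the slope by comparing the averaged wrench in contact and just off contact.

```bash
python3 - <<'E'
from h import *
import pickle
np.set_printoptions(precision=3,suppress=True)
P=np.array([.5503,.0403,.0973]);G=R.from_euler("z",-.165).as_matrix()@R.from_euler("y",-.417).as_matrix();n=G[:,2]
f=pickle.load(open("f6.pkl","rb"))[0]
for d in(.002,.004,.006):print(d,[proj(f,P+G@[-.036,a,-d]) for a in(-.048,.048)],"seen (207.5,226.5),(420,226.5)")
def avg(k=12):
    A=[]
    for _ in range(k):
        sleep(.04);s=get_state();A.append(np.r_[G.T@s["contact_force"],G.T@s["wrist_torque"]])
    return np.mean(A,0)
a=avg()
move_l(P+n*.018,.03);sleep(.3);b=avg()
for h in(.014,.0125,.011,.0095):
    move_l(P+n*h,.02);sleep(.25);print(h,avg()-b)
print(a-b,get_state()["clock"])
E
```

```text
0.002 [array([203.384, 228.636]), array([421.777, 228.462])] seen (207.5,226.5),(420,226.5)
0.004 [array([204.671, 227.388]), array([420.506, 227.215])] seen (207.5,226.5),(420,226.5)
0.006 [array([205.928, 226.168]), array([419.264, 225.997])] seen (207.5,226.5),(420,226.5)
0.014 [ 0.555  0.288  1.109  0.016 -0.092 -0.004]
0.0125 [ 0.57  -0.057  2.46  -0.004 -0.069 -0.01 ]
0.011 [ 0.799 -0.314  3.6    0.002 -0.076  0.004]
0.0095 [ 0.87  -0.229  4.488 -0.008 -0.061  0.01 ]
[ 1.789  0.189  4.453  0.062 -0.308 -0.025] 31.0
```

```bash
python3 - <<'E'
from h import *
sleep(.5);s=get_state();print(s["position"],s["contact_force"],s["finger_gap"],max(abs(np.array(s["joint_velocities"]))),s["clock"])
for n in("side","scene"):
    g=shot(n);print([(d["centre"],onz(g,d["centre"],.074)) for d in tip_of(n,"lever_pad")[:1]])
sign_off()
E
```

```text
[0.54655328 0.04092523 0.10601265] [-1.42643438 -0.44261332  3.88573501] 0.12967023516111909 0.0023534640535881703 31.5
[([312.9, 268.4], array([ 0.48836397, -0.06604603,  0.074     ]))]
[([277.0, 239.8], array([ 0.48638305, -0.06928007,  0.074     ]))]
the job is handed in; nothing more can be done
```

I latched the lever, took the largest carrier from the tray and pressed it on the glass. I handed the job in at about 31.5 s, still gripping it. `sign_off()` gave no verdict, so these are my own last checks.

- **Lever:** the first press stopped early on the force limit and the lever sprang back. The second press latched it. At hand-in both fixed cameras still put the paddle at the latched height of 74 mm, and the cover is off the glass.
- **Pressing force:** the last averaged reading was about 4.5 N, and no reading I took went above about 5 N.
- **Glass travel:** it is pushed in about 4.4 mm by the force reading, and about 5 to 6 mm judged from the wrist picture. Both are inside the 2 to 9 mm range.
- **Position:** the carrier sat centred to about 1 to 2 mm and square on the glass.
- **At rest:** the fingers held their opening on the fin, and the arm was nearly still (under 0.003 rad/s).
- **Slope match:** this is the least certain check. The slope is the camera fit of 0.417 rad, probably good to 0.02 rad or so, against the 0.05 rad allowed. The pictures showed no gap, but a wrist-torque check was too noisy to confirm it.
- **Bystanders:** the arm did not go near the slide box or the bottles. I did not measure their positions again at the end.

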